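# Press and turn home the tapered plug of a filter cock

## Robot

A 7-joint arm with a two-finger parallel gripper is mounted at the origin on a cart in front of the work surface, level with it; the furniture and walls round the work are solid. World frame = base frame: x ahead of the robot, y to its left, z up, the work surface at z = 0. Lengths are in m, angles in rad, forces in N, time in s.
With the tool pointing down it reaches from about 0.425 to 0.875 m from the base axis. Payload 8.4 kg.
Tool frame: the origin (TCP) lies at the very end of the fingers, on their centre line; the grasp point (between the pads) lies 19 mm behind it; z points along the fingers, x is the direction in which the jaws open and shut, and the axes are right-handed (so a half turn about z gives the same grasp; the last joint's range is limited). The gripper opens to 85 mm and grips with 20 to 120 N. Pads are 22 mm wide; open, the fingers measure 114 mm over their backs; the gripper's body (76 mm by 85 mm) begins 54 mm behind the grasp point. The pads swing forward as they close: fully open they stand 13 mm farther back than shut.
Start: joints at [1.036, 0.333, 0.04, 1.465, -0.013, 1.343, -0.059], TCP at [0.274, -0.589, 0.231] pointing down, gripper open.
Joint ranges: [-2.58, 2.58], [-0.38, 2.09], [-1.3, 1.39], [0.25, 2.4], [-1.5, 4.64], [0.08, 2.09], [-2.65, 2.65]. Speed limits (rad/s): [2.22, 2.22, 2.79, 2.79, 3.14, 3.14, 3.14].

## Interface

Orientations are given as a unit quaternion [w, x, y, z].
In Python, from cell import robot gives the robot as it stands. The module is installed in compiled form; this text tells all that it offers.
- The arm moves only by the tool move_arm, never from a script. Its argument "targets" is a list of rows, each an object with "hand": the opening, from 0 (shut) to 1 (fully open); "translation": the shift along the tool's x, y, z in m, a list of three; "roll": the turn about the tool's z in rad. In form: [{"hand": hand, "translation": [x, y, z], "roll": roll}, ...]. A call has 1 to 5 rows; each row shifts and turns the pose as measured when the row begins, along the tool's axes as they then stand; what a row does not reach is not made up. A row lasts 1/8 s, in which the tool goes at most 62.5 mm and 10.7 degrees, less where a joint would pass 70% of its speed; a pose out of reach is approached as far as the arm can. A call is refused whole if a number of a shift passes 0.0625 or a number of a turn 0.188, either way. A call with a gripper value outside its range is refused whole. The fingers move at their own pace and stop on an object; the grip force is fixed at half the most. Time passes only in rows, so rows that do not move let the fingers close. It gives the time, the measured TCP pose, the force and the opening at its end, in the units of the state.
- robot.get_obs(): the state, without advancing time (a new reading comes with each control period).
- robot.read_camera(name): name is "side" or "top"; returns the picture (480x640x3 uint8, blue, green, red); there is no depth.
- robot.camera_info(name): a dict with "vfov" (degrees; the focal length in pixels is half the picture's height over the tangent of half this angle, whatever the lens; pixels are square), "cx", "cy" (the principal point, pixels), "R" (3x3) and "t" (3): a world point X has camera coordinates R X + t. Camera axes: x right, y down, z forward; pixel columns grow to the right and rows downward; lengths in m; the calibration is good to about 2 mm. A picture is of the moment at which its call begins. camera_info takes no time and is no camera call.
- robot.finish_job(): hands the job in, once; it reports no verdict.
The state is a dict: "clock": time; "joint_pos": joint angles; "joint_vel": joint speeds; "joint_efforts": joint torques, N m; "eef_pos": TCP position; "tool_rot": TCP orientation; "wrist_force": force on the tool from outside, world axes, zero at the start; "moment": the same for the moment, N m; "opening": finger opening in m.
Only numpy, scipy, OpenCV 4.12 (cv2) and the standard library are available. Lean on these libraries where they do the work, as an engineer would, in place of code of your own. Each camera call takes 0.05 s, during which the arm holds its last target.

## Task

The cock of the water filter with the blue handle has worked loose and stands open. Shut it by turning its handle clockwise (seen from above) a quarter turn until it lies square across the pipe, pressing the plug down into its tapered seat as you turn, so that it ends fully home and stays there. Do not turn the handle most of the way while the plug still stands proud, and leave the red-handled cock alone.

Things in the scene. Friction and masses are not known exactly. Their poses are not given: they have to be found in the camera images.
- blue_grip (a point): Blue bar handle: on the upright axis of its plug, 12 mm below the top of the bar. Bar 52 mm long (this point's x), 10 mm thick (y), 32 mm tall, z up. It stands on a round steel flange 44 mm across, 6 mm thick, whose top is 20 mm below this point and may be pushed by the fingertips. This point is 84 mm above the worktop with the plug fully proud, 76 mm fully home.
- blue_filter: The fixed filter unit under the blue handle; origin on the worktop, on the plug's axis; its x runs along the pipe (9 mm radius) to the white canister, whose axis is 110 mm from the plug's, on the far side from the robot: 82 mm across, 112 mm high, lid blue. The steel cock body under the flange is 40 mm across and 50 mm high; base plate 215 x 85 x 10 mm.
- blue_turn (a joint): Angle of the blue handle, rad, growing clockwise seen from above: 0 = along the pipe (open), 1.57 = square across it (shut), end stop at 1.72. It stays where it is left.
- blue_press (a joint): How far the blue plug is pushed down into its tapered seat, m: 0 = 8 mm proud (loose), 0.008 = fully home at a solid stop. It starts 7 to 8 mm proud. Friction holds it where it is left: it moves down freely under a push of 10 to 12 N (lighter pushes only creep it, under 1.5 mm/s) and turns at about 0.08 N m, at any depth.
- red_end (a point): Point on the red bar handle of an identical filter cock, which must be left alone: 22 mm from its axis towards one end of the bar, 4 mm below the bar's top. This point's x points from the axis along the bar to this end.

How it is judged:
At the end, for the whole second after the job is handed in: The blue plug is home (pushed in by more than 6.2 of its 8 mm), its handle is across the pipe (turned to 1.35 rad or more; the stop is at 1.72) and at rest, and the red handle is within 8 mm of where it was (value of joint blue_press above 0.0062 m and value of joint blue_turn above 1.35 rad and velocity of joint blue_turn below 0.05 rad/s and distance of red_end from where it was at the start of the episode below 0.008 m); the robot touches nothing.
It fails at once if the blue handle is turned most of the way (beyond 1.15 rad) while its plug is pushed in by less than 3.5 mm (value of joint blue_turn above 1.15 rad and value of joint blue_press below 0.0035 m).
It fails at once if the red handle is moved by more than 8 mm (distance of red_end from where it was at the start of the episode above 0.008 m).
It also fails if it takes over 35 s, if anything falls off the work surface, if the arm or the gripper's body presses on something with over 40 N, if the wrist force passes 120 N, or if a joint passes its speed limit or range.

## Working session

There is one attempt and no reset: what is moved stays moved. The work goes in short steps, Python scripts to look and compute and a tool call to move; the robot and the scene stay as the last step left them, time stands still between calls to the robot, and variables do not carry over. Pictures are saved under pics/ and viewed, and the job is handed in when it is done.

Besides the shell and the picture viewer there is one more tool, called after "Emit:" by a JSON object that holds its "method" and its "body". move_arm: Moves the arm, as the interface text tells. Its arguments: {"type":"object","properties":{"targets":{"type":"array"}},"required":["targets"]}

```bash
mkdir -p pics; python3 - <<'E'
from cell import robot
import cv2
for n in("side","top"):
    cv2.imwrite(f"pics/{n}0.png",robot.read_camera(n)); print(n,robot.camera_info(n))
print(robot.get_obs())
E
```

```text
side {'vfov': 57.598747425889655, 'cx': 321.9260121063951, 'cy': 248.02152551896492, 'R': array([[-0.93390718, -0.35746505, -0.00600913],
       [-0.19541291,  0.52446334, -0.82870502],
       [ 0.29938465, -0.7727593 , -0.55965336]]), 't': array([0.5129077 , 0.11001543, 0.85570844])}
top {'vfov': 55.72010499204799, 'cx': 326.6628631293822, 'cy': 232.22445869677665, 'R': array([[ 0.01540575, -0.999589  ,  0.0241765 ],
       [-0.99576778, -0.0175289 , -0.09021786],
       [ 0.09060457, -0.02268431, -0.99562856]]), 't': array([0.09596482, 0.49198505, 0.89119082])}
{'clock': 0.1, 'joint_pos': array([ 1.03577168,  0.33383589,  0.03988186,  1.46615195, -0.01339823,
        1.34329487, -0.05847568]), 'joint_vel': array([-6.69354150e-05,  6.75156388e-04, -2.16149816e-03, -1.91525742e-03,
        3.85372476e-04,  5.94733151e-04,  1.17504054e-03]), 'joint_efforts': array([ 4.98986090e-03, -6.60014677e+01,  1.37101952e+00, -4.06469250e+01,
        1.72188232e-02,  8.96918995e-03, -3.08565393e-05]), 'eef_pos': array([ 0.27420848, -0.58889294,  0.23052825]), 'tool_rot': array([-3.39837383e-04,  8.43255203e-01, -5.37512935e-01, -6.25706045e-04]), 'wrist_force': array([-0.11181443,  0.06935106, -0.05213027]), 'moment': array([-0.00799702,  0.00548044,  0.03449754]), 'opening': 0.08576022841349128}
```

View pics/side0.png

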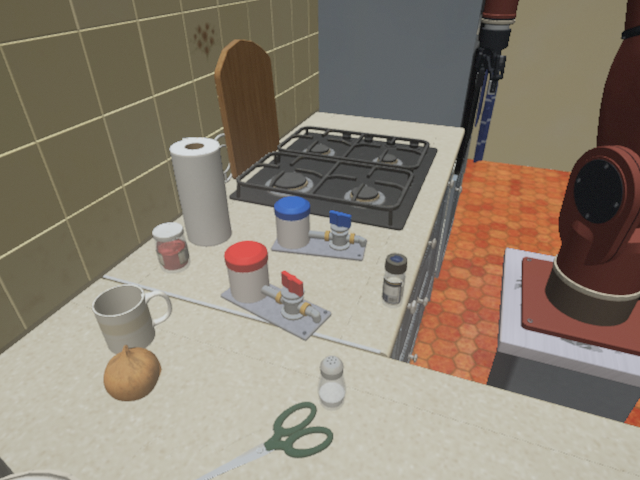

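View pics/top0.png

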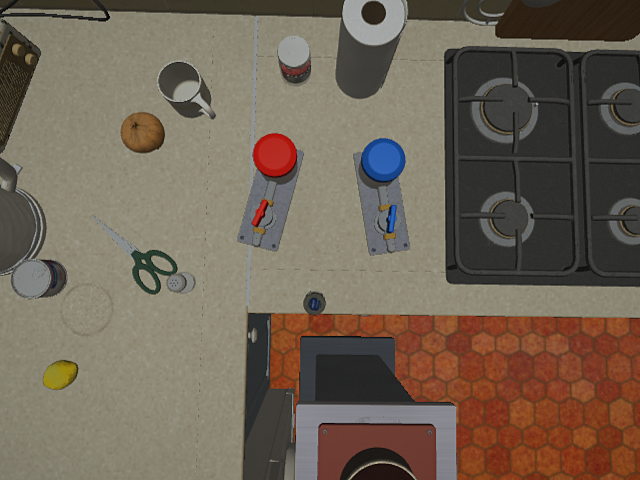

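```bash
python3 - <<'E'
import cv2
a=cv2.imread("pics/top0.png")[130:265,335:425]; b=cv2.imread("pics/side0.png")[190:270,265:375]
cv2.imwrite("pics/tz.png",cv2.resize(a,None,fx=4.4,fy=4.4,interpolation=cv2.INTER_CUBIC))
cv2.imwrite("pics/sz.png",cv2.resize(b,None,fx=7,fy=7,interpolation=cv2.INTER_CUBIC))
E
```

```text
(no output)
```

View pics/tz.png

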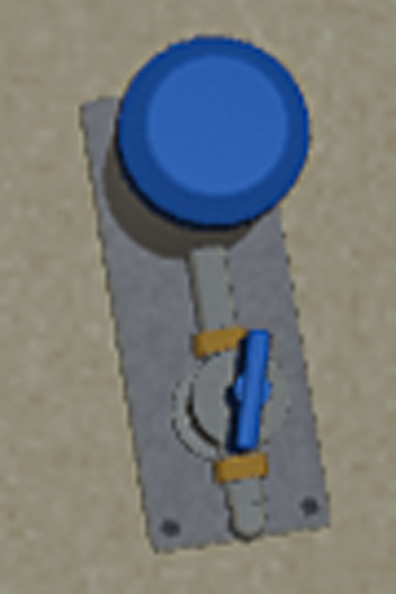

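View pics/sz.png

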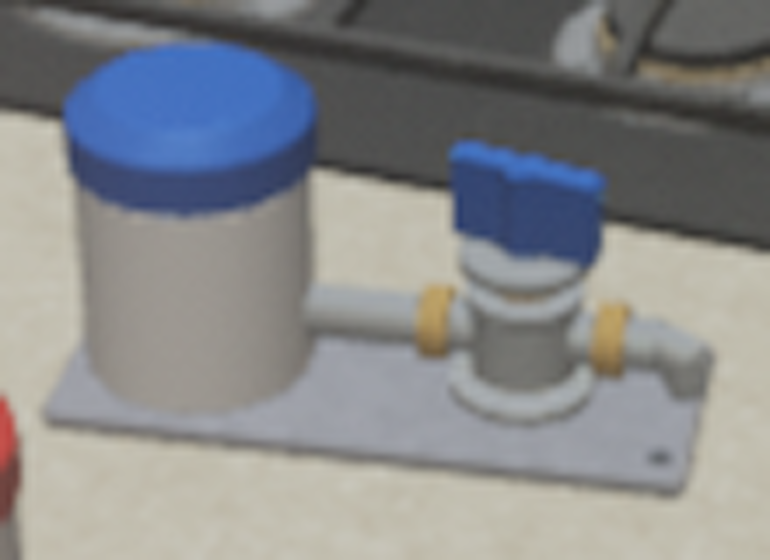

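```bash
cat > h.py <<'E'
import numpy as np,cv2,math
from cell import robot
from scipy.optimize import minimize
C={n:robot.camera_info(n) for n in("side","top")}
def proj(n,X):
    c=C[n];f=240/math.tan(math.radians(c['vfov']/2));p=np.atleast_2d(X)@np.array(c['R']).T+c['t']
    return p[:,:2]/p[:,2:]*f+[c['cx'],c['cy']]
def unproj(n,uv,z):
    c=C[n];f=240/math.tan(math.radians(c['vfov']/2));R=np.array(c['R'])
    d=R.T@np.array([(uv[0]-c['cx'])/f,(uv[1]-c['cy'])/f,1]);o=-R.T@c['t']
    return o+d*(z-o[2])/d[2]
def box(x,y,zt,a,L=.052,W=.010,H=.032):
    return np.array([[x+sx*L/2*math.cos(a)-sy*W/2*math.sin(a),y+sx*L/2*math.sin(a)+sy*W/2*math.cos(a),z] for sx in(-1,1) for sy in(-1,1) for z in(zt,zt-H)])
def mask(img,roi):
    h=cv2.cvtColor(img,cv2.COLOR_BGR2HSV);m=cv2.inRange(h,(105,120,40),(125,255,255))
    o=np.zeros_like(m);x0,y0,x1,y1=roi;o[y0:y1,x0:x1]=m[y0:y1,x0:x1];return o
def sil(n,X,S=8):
    h=cv2.convexHull(((proj(n,X)+.5)*S).astype(np.float32)).astype(np.int32)
    m=np.zeros((480*1,640*1),np.uint8)
    return h
def cost(p,ms):
    t=0
    for n,(m,(x0,y0,x1,y1)) in ms.items():
        S=8
        X=box(*p)
        q=((proj(n,X)+.5-[x0,y0])*S)
        h=cv2.convexHull(q.astype(np.float32)).astype(np.int32)
        r=np.zeros(((y1-y0)*S,(x1-x0)*S),np.uint8);cv2.fillConvexPoly(r,h,255)
        r=cv2.resize(r,(x1-x0,y1-y0),interpolation=cv2.INTER_AREA)/255.
        t+=np.abs(r-m[y0:y1,x0:x1]/255.).sum()
    return t
E
python3 - <<'E'
from h import *
ms={}
for n,roi in(("top",(375,198,405,240)),("side",(322,203,360,232))):
    m=mask(cv2.imread(f"pics/{n}0.png"),roi);ms[n]=(m,roi);print(n,(m>0).sum(),cv2.minAreaRect(cv2.findNonZero(m)))
g=unproj("top",(391,219),.09);print(g)
best=None
for a in np.arange(-1,1,.1):
    for zt in(.094,.096):
        r=minimize(cost,[g[0],g[1],zt,a],args=(ms,),method='Nelder-Mead',options=dict(initial_simplex=np.array([g[0],g[1],zt,a])+np.vstack([np.zeros(4),np.diag([.008,.008,.003,.2])])))
        if best is None or r.fun<best.fun:best=r
print(best.x,best.fun,[cost(best.x,{n:ms[n]}) for n in ms])
for k in ms: 
    b=minimize(lambda q:cost([q[0],q[1],.0955,q[2]],{k:ms[k]}),best.x[[0,1,3]],method='Nelder-Mead'); print(k,b.x,b.fun)
P=lambda u,v:unproj("top",(335+u/4.4,130+v/4.4),.01)
for a,b in(((328,523),(283,240)),((152,550),(82,105)),((152,550),(328,523))):
    d=P(*b)-P(*a);print(P(*a),math.atan2(d[1],d[0]),np.hypot(d[0],d[1]))
for c in((213,130),): 
    print("lid",unproj("top",(335+c[0]/4.4,130+c[1]/4.4),.112))
print('joint', unproj("top",(335+248/4.4,130+390/4.4),.095))
print("bottle",unproj("top",(314,302),.08))
E
```

```text
top 170 ((391.58233642578125, 218.62940979003906), (8.351822853088379, 28.09249496459961), 12.52880859375)
side 270 ((339.0470886230469, 218.28822326660156), (22.34383773803711, 13.558155059814453), 12.52880859375)
[ 0.5109812  -0.01418117  0.09      ]
[ 0.51335183 -0.01597118  0.09809024 -0.19698283] 130.04705882352943 [np.float64(67.00392156862745), np.float64(63.043137254901964)]
top [ 0.51341444 -0.01663425 -0.1873189 ] 65.54901960784315
side [ 0.5150799  -0.01988798 -0.16155624] 62.95294117647059
[ 0.4603018  -0.06547559  0.01      ] 0.15756031424614933 0.13401062996752772
[0.44647594 0.0160768  0.01      ] 0.16357344781332955 0.21144893553331232
[0.44647594 0.0160768  0.01      ] -1.4028595823653054 0.08271606790440528
lid [0.61818597 0.00376467 0.112     ]
joint [ 0.51105821 -0.01402947  0.095     ]
bottle [0.35483376 0.12686691 0.08      ]
```

```bash
python3 - <<'E'
from h import *
p=[.511,-.0148,.0955,-.19]
out=[]
for n,roi in(("top",(375,198,405,240)),("side",(322,203,360,232))):
    im=cv2.imread(f"pics/{n}0.png");x0,y0,x1,y1=roi
    m=mask(im,roi)
    S=9
    c=cv2.resize(im[y0:y1,x0:x1],None,fx=S,fy=S,interpolation=cv2.INTER_NEAREST)
    k=cv2.cvtColor(cv2.resize(m[y0:y1,x0:x1],None,fx=S,fy=S,interpolation=cv2.INTER_NEAREST),cv2.COLOR_GRAY2BGR)
    h=cv2.convexHull(((proj(n,box(*p))+.5-[x0,y0])*S).astype(np.float32)).astype(np.int32)
    for q in(c,k):cv2.polylines(q,[h],True,(0,255,0),1)
    v=np.zeros((390,720,3),np.uint8);w=np.hstack([c,k]);v[:min(390,w.shape[0]),:min(720,w.shape[1])]=w[:390,:720];cv2.imwrite(f"pics/m{n}.png",v)
E
```

```text
(no output)
```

View pics/mtop.png

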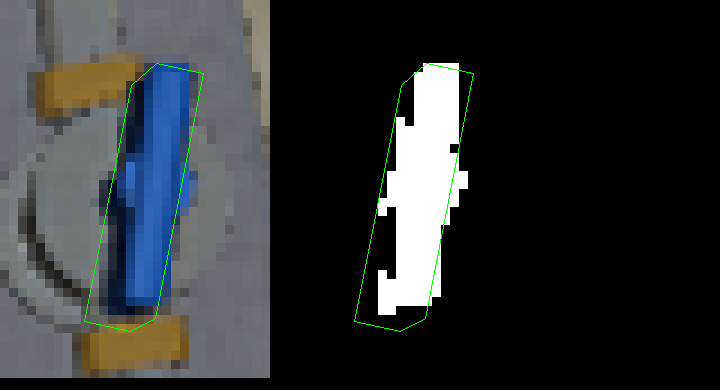

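View pics/mside.png

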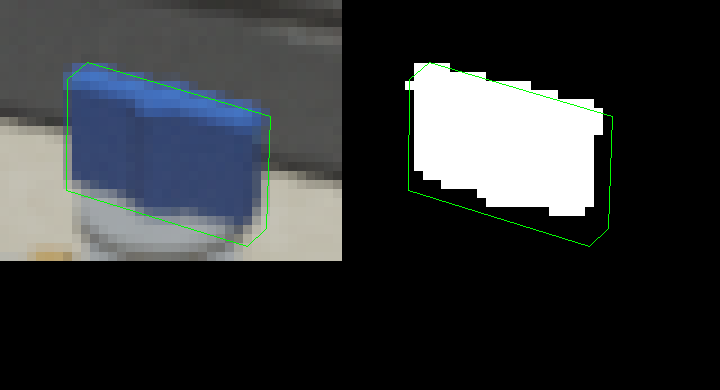

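```bash
python3 - <<'E'
from h import *
t=lambda u,v:(375+u/9-.5,198+v/9-.5)
s=lambda u,v:(322+u/9-.5,203+v/9-.5)
for z in(.092,.0955):
    a=unproj("top",t(171,65),z);b=unproj("top",t(143,303),z);print("top",(a+b)/2,math.atan2(a[1]-b[1],a[0]-b[0]),np.linalg.norm(a-b))
    a=unproj("side",s(75,76),z);b=unproj("side",s(262,118),z);print("side",(a+b)/2,math.atan2(a[1]-b[1],a[0]-b[0]),np.linalg.norm(a-b))
from scipy.optimize import least_squares
def f(p):
    return np.r_[proj("top",p)[0]-t(157,184),proj("side",p)[0]-s(168,94)]
r=least_squares(f,[.51,-.015,.095]);print(r.x,r.fun)
# flange ellipse predicted centre in top
print(proj("top",[.5115,-.015,.064]))
E
```

```text
top [ 0.51281678 -0.01561969  0.092     ] -0.11411207789133568 0.05007848808370467
side [ 0.51320305 -0.0210957   0.092     ] -0.07632071220210263 0.050455070117641436
top [ 0.51237732 -0.01503291  0.0955    ] -0.11411207789133543 0.04986917005536611
side [ 0.51124714 -0.01521815  0.0955    ] -0.07632071220210061 0.05008804985319912
[ 0.51176407 -0.01499503  0.09638287] [ 0.06279439  0.23387843 -0.28744132 -0.02990298]
[[389.19275079 220.35009665]]
```

```bash
cat > plan.py <<'E'
import sys
from h import *
from scipy.spatial.transform import Rotation as Ro
def st():
    o=robot.get_obs();q=o['tool_rot'];R=Ro.from_quat([q[1],q[2],q[3],q[0]]).as_matrix()
    return o,R,math.atan2(R[1,0],R[0,0])
def plan(T,yaw,n):
    o,R,y=st();p=o['eef_pos'].copy();T=np.array(T)
    dy=(yaw-y+math.pi)%(2*math.pi)-math.pi
    if abs(abs(dy)-math.pi)<.0: pass
    print('t',round(o['clock'],2),'p',p.round(4),'yaw',round(y,3),'tilt',R[:,2].round(3),'F',o['wrist_force'].round(1),'M',o['moment'].round(2),'open',round(o['opening'],4),'j',o['joint_pos'].round(2))
    step=(T-p)/n
    for i in range(n):
        print((R.T@step).round(4),round(-dy/n,3))
        R=R@Ro.from_rotvec([0,0,-dy/n]).as_matrix()
if __name__=="__main__":
    a=[float(x) for x in sys.argv[1:]];plan(a[:3],a[3],int(a[4]))
E
python3 plan.py .512 -.015 .17 1.47 16
```

```text
t 0.1 p [ 0.2742 -0.5889  0.2305] yaw -1.135 tilt [-0.001  0.001 -1.   ] F [-0.1  0.1 -0.1] M [-0.01  0.01  0.03] open 0.0858 j [ 1.04  0.33  0.04  1.47 -0.01  1.34 -0.06]
[-0.0262 -0.0286  0.0038] -0.163
[-0.0213 -0.0325  0.0038] -0.163
[-0.0157 -0.0355  0.0038] -0.163
[-0.0097 -0.0376  0.0038] -0.163
[-0.0035 -0.0387  0.0038] -0.163
[ 0.0028 -0.0387  0.0038] -0.163
[ 0.009  -0.0378  0.0038] -0.163
[ 0.015  -0.0358  0.0038] -0.163
[ 0.0206 -0.0329  0.0038] -0.163
[ 0.0257 -0.0291  0.0038] -0.163
[ 0.0301 -0.0246  0.0038] -0.163
[ 0.0337 -0.0194  0.0038] -0.163
[ 0.0363 -0.0136  0.0038] -0.163
[ 0.0381 -0.0076  0.0038] -0.163
[ 0.0388 -0.0013  0.0038] -0.163
[0.0385 0.005  0.0038] -0.163
```

Emit:
{"method": "move_arm", "body": {"targets": [{"hand": 1, "translation": [-0.026, -0.029, 0], "roll": -0.16}, {"hand": 1, "translation": [-0.021, -0.032, 0], "roll": -0.16}, {"hand": 0.6, "translation": [-0.016, -0.035, 0], "roll": -0.16}, {"hand": 0.6, "translation": [-0.01, -0.038, 0], "roll": -0.16}, {"hand": 0.6, "translation": [-0.004, -0.039, 0], "roll": -0.16}]}}

```text
clock: 0.72
eef_pos: [0.3466, -0.4055, 0.2276]
tool_rot: [-0.002, 0.988, -0.157, -0.003]
wrist_force: [0.8, 0.2, 0.7]
opening: 0.0513
```

```bash
python3 plan.py .512 -.015 .17 1.47 12
```

```text
t 0.72 p [ 0.3466 -0.4055  0.2276] yaw -0.316 tilt [-0.005  0.004 -1.   ] F [0.8 0.2 0.7] M [ 0.01 -0.07  0.04] open 0.0513 j [ 0.93  0.11 -0.16  1.74  0.02  1.29  0.45]
[ 0.003  -0.0352  0.0049] -0.149
[ 0.0082 -0.0344  0.0049] -0.149
[ 0.0132 -0.0328  0.0049] -0.149
[ 0.0179 -0.0305  0.0049] -0.149
[ 0.0222 -0.0275  0.0049] -0.149
[ 0.0261 -0.0239  0.0049] -0.149
[ 0.0293 -0.0197  0.0049] -0.149
[ 0.0319 -0.0152  0.0049] -0.149
[ 0.0338 -0.0103  0.0049] -0.149
[ 0.035  -0.0051  0.0049] -0.149
[0.0353 0.0001 0.0049] -0.149
[0.0349 0.0053 0.0049] -0.149
```

Emit:
{"method": "move_arm", "body": {"targets": [{"hand": 0.6, "translation": [0.003, -0.035, 0], "roll": -0.15}, {"hand": 0.6, "translation": [0.008, -0.034, 0], "roll": -0.15}, {"hand": 0.6, "translation": [0.013, -0.033, 0], "roll": -0.15}, {"hand": 0.6, "translation": [0.018, -0.03, 0], "roll": -0.15}, {"hand": 0.6, "translation": [0.022, -0.028, 0], "roll": -0.15}]}}

```text
clock: 1.35
eef_pos: [0.4135, -0.2357, 0.2266]
tool_rot: [-0.003, 0.974, 0.228, -0.003]
wrist_force: [0.5, 0.3, -0.1]
opening: 0.0513
```

```bash
python3 plan.py .512 -.015 .17 1.47 7
```

```text
t 1.35 p [ 0.4135 -0.2357  0.2266] yaw 0.46 tilt [-0.007  0.005 -1.   ] F [ 0.5  0.3 -0.1] M [-0.04 -0.04 -0.03] open 0.0513 j [ 0.77  0.01 -0.35  1.86  0.    1.29  0.89]
[ 0.0266 -0.0219  0.0081] -0.144
[ 0.0295 -0.0179  0.0081] -0.144
[ 0.0318 -0.0134  0.0081] -0.144
[ 0.0334 -0.0087  0.0081] -0.144
[ 0.0343 -0.0039  0.0081] -0.144
[0.0345 0.0011 0.0081] -0.144
[0.034  0.0061 0.0081] -0.144
```

Emit:
{"method": "move_arm", "body": {"targets": [{"hand": 0.6, "translation": [0.027, -0.022, 0.006], "roll": -0.15}, {"hand": 0.6, "translation": [0.03, -0.018, 0.006], "roll": -0.15}, {"hand": 0.6, "translation": [0.032, -0.014, 0.006], "roll": -0.15}, {"hand": 0.6, "translation": [0.034, -0.009, 0.006], "roll": -0.15}, {"hand": 0.6, "translation": [0.034, -0.004, 0.006], "roll": -0.15}]}}

```text
clock: 1.98
eef_pos: [0.4816, -0.0694, 0.1955]
tool_rot: [-0.004, 0.815, 0.579, -0.002]
wrist_force: [0.7, 0.1, 0.6]
opening: 0.0511
```

```bash
python3 plan.py .512 -.015 .15 1.47 4
```

```text
t 1.98 p [ 0.4816 -0.0694  0.1955] yaw 1.235 tilt [-0.008  0.005 -1.   ] F [0.7 0.1 0.6] M [ 0.   -0.02  0.07] open 0.0511 j [ 0.58  0.06 -0.54  1.87  0.03  1.23  1.27]
[0.0153 0.0028 0.0114] -0.059
[0.0151 0.0037 0.0114] -0.059
[0.0149 0.0046 0.0114] -0.059
[0.0146 0.0054 0.0114] -0.059
```

Emit:
{"method": "move_arm", "body": {"targets": [{"hand": 0.5, "translation": [0.015, 0.003, 0.011], "roll": -0.06}, {"hand": 0.5, "translation": [0.015, 0.004, 0.011], "roll": -0.06}, {"hand": 0.5, "translation": [0.015, 0.005, 0.011], "roll": -0.06}, {"hand": 0.5, "translation": [0.015, 0.005, 0.011], "roll": -0.06}, {"hand": 0.5, "translation": [0, 0, 0], "roll": 0}]}}

```text
clock: 2.6
eef_pos: [0.5131, -0.0122, 0.147]
tool_rot: [-0.005, 0.736, 0.677, -0.002]
wrist_force: [-0.4, -0.1, 0.2]
opening: 0.0423
```

```bash
python3 plan.py .512 -.015 .072 1.47 5; python3 - <<'E'
from h import *
a=robot.read_camera("top")[120:270,310:470];b=robot.read_camera("side")[150:290,250:410]
f=lambda q:cv2.resize(q,(400,375),interpolation=cv2.INTER_CUBIC)
cv2.imwrite("pics/a1.png",np.hstack([f(a),f(b)]))
E
```

```text
t 2.6 p [ 0.5131 -0.0122  0.147 ] yaw 1.487 tilt [-0.01   0.005 -1.   ] F [-0.4 -0.1  0.2] M [0.01 0.   0.02] open 0.0423 j [ 0.5   0.18 -0.61  1.87  0.1   1.14  1.34]
[-0.0006 -0.      0.015 ] 0.003
[-0.0006 -0.      0.015 ] 0.003
[-0.0006 -0.      0.015 ] 0.003
[-0.0006 -0.      0.015 ] 0.003
[-0.0006  0.      0.015 ] 0.003
```

View pics/a1.png

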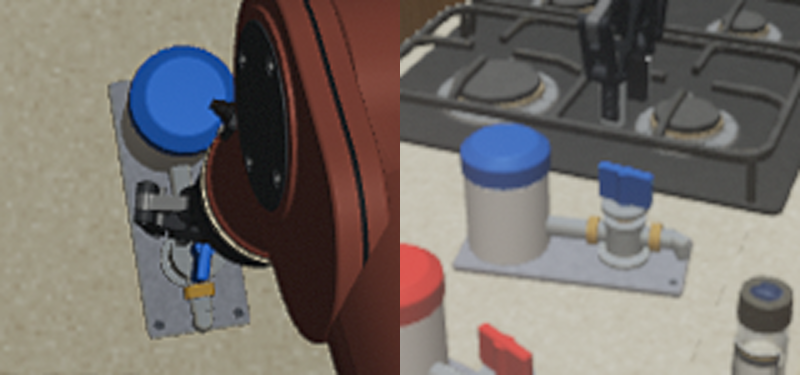

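The gripper hangs above the blue bar (bar at about (625,185) in the right half), fingers on each side of it. I'll descend.

Emit:
{"method": "move_arm", "body": {"targets": [{"hand": 0.5, "translation": [-0.001, 0, 0.02], "roll": 0}, {"hand": 0.5, "translation": [-0.001, 0, 0.02], "roll": 0}, {"hand": 0.5, "translation": [-0.001, 0, 0.015], "roll": 0}, {"hand": 0.5, "translation": [0, 0, 0.012], "roll": 0}, {"hand": 0.5, "translation": [0, 0, 0.004], "roll": 0}]}}

```text
clock: 3.32
eef_pos: [0.5138, -0.02, 0.0773]
tool_rot: [-0.002, 0.74, 0.673, -0.001]
wrist_force: [0.2, 0.2, 0.1]
opening: 0.0425
```

```bash
python3 plan.py .512 -.015 .070 1.47 1; python3 - <<'E'
from h import *
a=robot.read_camera("top")[120:270,310:470];b=robot.read_camera("side")[150:290,250:410]
f=lambda q:cv2.resize(q,(400,375),interpolation=cv2.INTER_CUBIC)
cv2.imwrite("pics/a2.png",np.hstack([f(a),f(b)]))
E
```

```text
t 3.33 p [ 0.5138 -0.02    0.0773] yaw 1.477 tilt [-0.005  0.001 -1.   ] F [0.2 0.2 0.1] M [-0.01  0.01  0.01] open 0.0425 j [ 0.48  0.26 -0.59  1.94  0.17  1.    1.29]
[ 0.0048 -0.0023  0.0073] 0.007
```

View pics/a2.png

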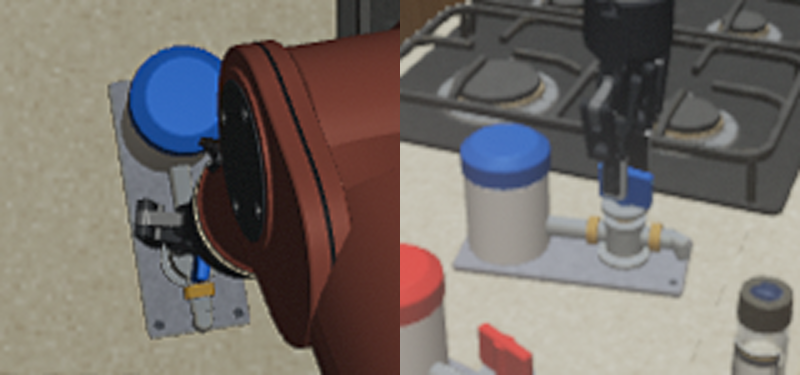

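Emit:
{"method": "move_arm", "body": {"targets": [{"hand": 0.5, "translation": [0.005, -0.002, 0.006], "roll": 0}, {"hand": 0.5, "translation": [0, 0, 0.0], "roll": 0}]}}

```text
clock: 3.68
eef_pos: [0.5129, -0.014, 0.072]
tool_rot: [-0.002, 0.739, 0.673, -0.001]
wrist_force: [-0.4, -0.8, 0.1]
opening: 0.0429
```

```bash
python3 plan.py .512 -.015 .068 1.47 1
```

```text
t 3.67 p [ 0.5129 -0.014   0.072 ] yaw 1.477 tilt [-0.003  0.001 -1.   ] F [-0.4 -0.8  0.1] M [ 0.   -0.05 -0.06] open 0.0429 j [ 0.47  0.26 -0.59  1.95  0.17  0.99  1.28]
[-0.001  -0.0008  0.004 ] 0.007
```

Close here (TCP about 8 mm above the flange).

Emit:
{"method": "move_arm", "body": {"targets": [{"hand": 0.3, "translation": [-0.001, -0.001, 0.002], "roll": 0}, {"hand": 0, "translation": [0, 0, 0], "roll": 0}, {"hand": 0, "translation": [0, 0, 0], "roll": 0}, {"hand": 0, "translation": [0, 0, 0], "roll": 0}]}}

```text
clock: 4.18
eef_pos: [0.5119, -0.0148, 0.0704]
tool_rot: [-0.001, 0.739, 0.673, -0.0]
wrist_force: [0.4, 1.4, -0.9]
opening: 0.009
```

```bash
python3 plan.py .512 -.015 .060 1.47 1
```

```text
t 4.17 p [ 0.5119 -0.0148  0.0704] yaw 1.477 tilt [-0.003  0.001 -1.   ] F [ 0.4  1.4 -0.9] M [ 0.08 -0.01 -0.12] open 0.009 j [ 0.47  0.26 -0.59  1.95  0.17  0.98  1.28]
[-0.0002  0.0001  0.0104] 0.007
```

Emit:
{"method": "move_arm", "body": {"targets": [{"hand": 0, "translation": [0, 0, 0.003], "roll": 0}, {"hand": 0, "translation": [0, 0, 0.003], "roll": 0}]}}

```text
clock: 4.42
eef_pos: [0.512, -0.0148, 0.0657]
tool_rot: [-0.001, 0.74, 0.673, -0.001]
wrist_force: [-5.4, -0.1, 11.0]
opening: 0.0092
```

Emit:
{"method": "move_arm", "body": {"targets": [{"hand": 0, "translation": [0, 0, 0.003], "roll": 0}, {"hand": 0, "translation": [0, 0, 0.003], "roll": 0}]}}

```text
clock: 4.68
eef_pos: [0.5122, -0.0148, 0.0619]
tool_rot: [-0.001, 0.74, 0.673, -0.001]
wrist_force: [-15.5, 0.9, 36.9]
opening: 0.0088
```

Emit:
{"method": "move_arm", "body": {"targets": [{"hand": 0, "translation": [0, 0, 0.001], "roll": 0.1}, {"hand": 0, "translation": [0, 0, 0.001], "roll": 0.12}]}}

```text
clock: 4.92
eef_pos: [0.5121, -0.0146, 0.0621]
tool_rot: [-0.0, 0.811, 0.586, -0.002]
wrist_force: [-5.7, 0.3, 12.7]
opening: 0.009
```

```bash
python3 plan.py .512 -.0148 .061 0.12 8
```

```text
t 4.92 p [ 0.5121 -0.0146  0.0621] yaw 1.252 tilt [-0.003 -0.002 -1.   ] F [-5.7  0.3 12.7] M [0.12 1.37 0.08] open 0.009 j [ 0.44  0.27 -0.55  1.96  0.17  0.96  1.05]
[-0.     -0.      0.0001] 0.141
[-0.     -0.      0.0001] 0.141
[-0.     -0.      0.0001] 0.141
[-0.      0.      0.0001] 0.141
[-0.      0.      0.0001] 0.141
[-0.      0.      0.0001] 0.141
[-0.      0.      0.0001] 0.141
[-0.      0.      0.0001] 0.141
```

Emit:
{"method": "move_arm", "body": {"targets": [{"hand": 0, "translation": [0, 0, 0.001], "roll": 0.15}, {"hand": 0, "translation": [0, 0, 0.001], "roll": 0.15}, {"hand": 0, "translation": [0, 0, 0.001], "roll": 0.15}, {"hand": 0, "translation": [0, 0, 0.001], "roll": 0.15}]}}

```text
clock: 5.42
eef_pos: [0.5124, -0.0142, 0.0621]
tool_rot: [0.001, 0.95, 0.311, -0.002]
wrist_force: [-6.2, 0.2, 12.1]
opening: 0.0088
```

```bash
python3 plan.py .512 -.0148 .061 0.12 5;python3 - <<'E'
from h import *
a=robot.read_camera("top")[120:270,310:470];b=robot.read_camera("side")[150:290,250:410]
f=lambda q:cv2.resize(q,(400,375),interpolation=cv2.INTER_CUBIC)
cv2.imwrite("pics/a3.png",np.hstack([f(a),f(b)]))
E
```

```text
t 5.42 p [ 0.5124 -0.0142  0.0621] yaw 0.633 tilt [-0.003 -0.004 -1.   ] F [-6.2  0.2 12.1] M [0.12 1.36 0.1 ] open 0.0088 j [ 0.35  0.26 -0.46  1.96  0.14  0.96  0.45]
[-0.0001  0.0001  0.0002] 0.103
[-0.0001  0.0001  0.0002] 0.103
[-0.0001  0.0001  0.0002] 0.103
[-0.0001  0.0001  0.0002] 0.103
[-0.0001  0.0001  0.0002] 0.103
```

View pics/a3.png

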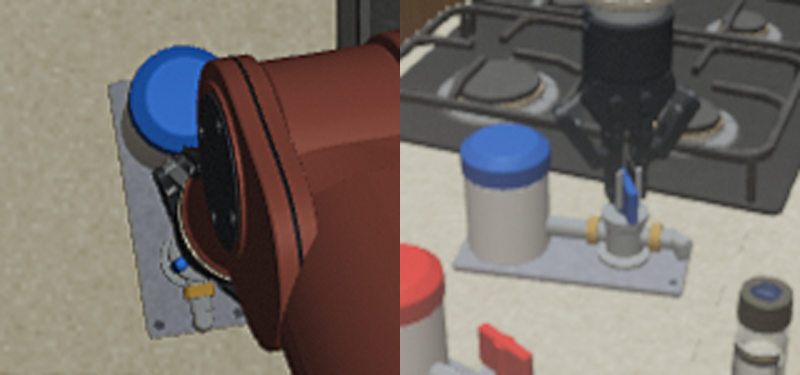

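The bar turns with the jaws, at (627,195) in the right half, and the flange sits down on the body.

Emit:
{"method": "move_arm", "body": {"targets": [{"hand": 0, "translation": [0, 0, 0.001], "roll": 0.13}, {"hand": 0, "translation": [0, 0, 0.001], "roll": 0.13}, {"hand": 0, "translation": [0, 0, 0.001], "roll": 0.13}, {"hand": 0, "translation": [0, 0, 0.001], "roll": 0.1}]}}

```text
clock: 6.02
eef_pos: [0.5127, -0.0141, 0.0621]
tool_rot: [0.003, 0.998, 0.064, -0.001]
wrist_force: [-5.7, -0.9, 12.0]
opening: 0.0093
```

```bash
python3 plan.py .512 -.0148 .061 0.12 1
```

```text
t 6.03 p [ 0.5127 -0.0141  0.0621] yaw 0.129 tilt [-0.002 -0.005 -1.   ] F [-5.7 -0.9 12. ] M [0.12 1.34 0.07] open 0.0093 j [ 0.29  0.25 -0.39  1.96  0.12  0.95 -0.03]
[-0.0008  0.0006  0.0011] 0.009
```

Emit:
{"method": "move_arm", "body": {"targets": [{"hand": 0, "translation": [0, 0, 0.002], "roll": 0}, {"hand": 0, "translation": [0, 0, 0.003], "roll": 0}]}}

```text
clock: 6.28
eef_pos: [0.513, -0.014, 0.0617]
tool_rot: [0.003, 0.998, 0.063, -0.001]
wrist_force: [-18.6, -0.0, 43.0]
opening: 0.0088
```

Emit:
{"method": "move_arm", "body": {"targets": [{"hand": 0, "translation": [0, 0, 0], "roll": 0}, {"hand": 0.4, "translation": [0, 0, 0], "roll": 0}, {"hand": 0.4, "translation": [0, 0, 0], "roll": 0}, {"hand": 0.4, "translation": [0, 0, 0], "roll": 0}]}}

```text
clock: 6.78
eef_pos: [0.5131, -0.0142, 0.0624]
tool_rot: [0.004, 0.998, 0.063, -0.001]
wrist_force: [-0.0, 0.9, -0.1]
opening: 0.0338
```

```bash
python3 plan.py .512 -.0148 .061 0.12 1
```

```text
t 6.78 p [ 0.5131 -0.0142  0.0624] yaw 0.127 tilt [-0.002 -0.008 -1.   ] F [-0.   0.9 -0.1] M [0.04 0.02 0.04] open 0.0338 j [ 0.29  0.25 -0.39  1.96  0.12  0.95 -0.04]
[-0.0012  0.0004  0.0015] 0.007
```

Solid stop (43 N, 0.4 mm). Released; now straight up.

Emit:
{"method": "move_arm", "body": {"targets": [{"hand": 0.4, "translation": [0, 0, -0.01], "roll": 0}, {"hand": 0.4, "translation": [0, 0, -0.02], "roll": 0}, {"hand": 0.4, "translation": [0, 0, -0.03], "roll": 0}, {"hand": 0.4, "translation": [0, 0, -0.04], "roll": 0}, {"hand": 0.4, "translation": [0, 0, -0.04], "roll": 0}]}}

```text
clock: 7.4
eef_pos: [0.5117, -0.013, 0.2057]
tool_rot: [0.003, 0.998, 0.064, -0.004]
wrist_force: [0.7, -0.3, -0.1]
opening: 0.0344
```

Emit:
{"method": "move_arm", "body": {"targets": [{"hand": 0.4, "translation": [0, 0.05, -0.03], "roll": 0}, {"hand": 0.4, "translation": [0, 0.05, 0], "roll": 0}, {"hand": 0.4, "translation": [0, 0.05, 0], "roll": 0}, {"hand": 0.4, "translation": [0, 0.05, 0], "roll": 0}, {"hand": 0.4, "translation": [0, 0, 0], "roll": 0}]}}

```text
clock: 8.02
eef_pos: [0.5406, -0.2162, 0.2465]
tool_rot: [0.005, 0.998, 0.065, 0.002]
wrist_force: [-0.1, -0.0, -1.1]
opening: 0.0341
```

```bash
python3 plan.py .512 -.0148 .061 0.12 1;python3 - <<'E'
from h import *
A=robot.read_camera("top");B=robot.read_camera("side")
a=A[130:265,335:425];b=B[190:270,265:375]
cv2.imwrite("pics/t4.png",A);cv2.imwrite("pics/s4.png",B)
cv2.imwrite("pics/a4.png",np.hstack([cv2.resize(a,(360,540),interpolation=cv2.INTER_CUBIC),cv2.copyMakeBorder(cv2.resize(b,(440,320),interpolation=cv2.INTER_CUBIC),0,220,0,0,0)]))
E
```

```text
t 8.03 p [ 0.5406 -0.2162  0.2465] yaw 0.131 tilt [ 0.004 -0.009 -1.   ] F [-0.1 -0.  -1.1] M [0.04 0.02 0.03] open 0.0341 j [ 0.51  0.2  -0.24  1.61  0.06  1.34  0.39]
[-0.0027 -0.2052  0.1835] 0.011
```

View pics/a4.png

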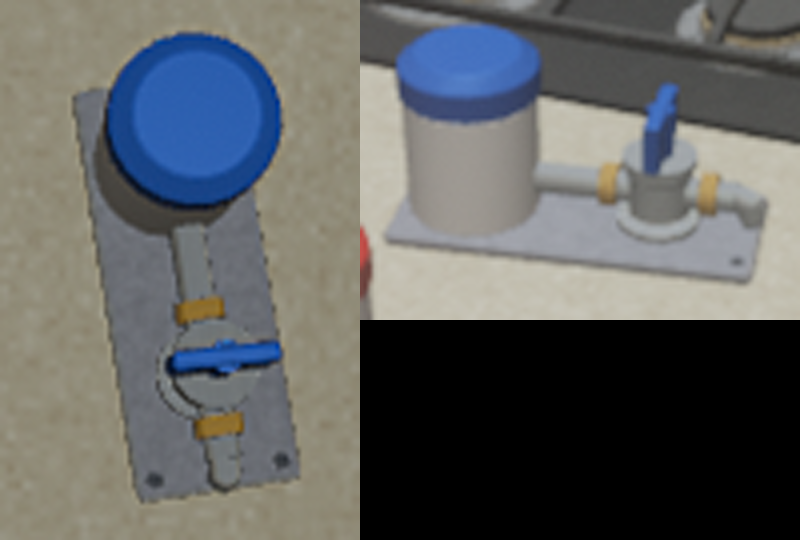

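View pics/t4.png

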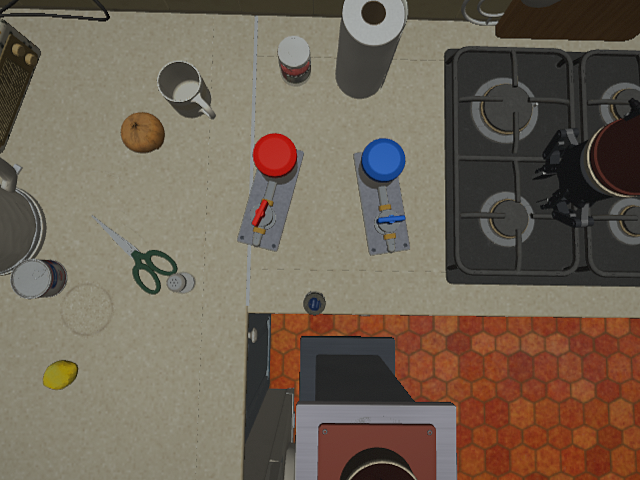

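```bash
python3 - <<'E'
from h import *
# top-face ends in 4x crop of top
t=lambda u,v:(335+u/4-.5,130+v/4-.5)
a=unproj("top",t(172,360),.088);b=unproj("top",t(280,349),.088)
y=math.atan2(b[1]-a[1],b[0]-a[0]);print((a+b)/2,y,"turn",.163-y,np.linalg.norm(a-b))
for z in (.088,.096):  # predicted top far/near end in side crop
    p=[.512,-.0148]
    for s in(1,-1):print(z,(proj("side",[p[0]+s*.025*math.cos(y),p[1]+s*.025*math.sin(y),z])[0]-[265,190]+.5)*4+[360,0])
d=cv2.absdiff(cv2.imread("pics/top0.png"),cv2.imread("pics/t4.png"))[190:255,235:310];print("red diff",d.max())
E
```

```text
[ 0.51288044 -0.01453343  0.088     ] -1.4507787611131333 turn 1.6137787611131333 0.05110360799270066
0.088 [670.01176181  85.53010384]
0.088 [651.08692955 129.2072623 ]
0.096 [670.29106118  73.12376911]
0.096 [651.28856767 116.48127682]
red diff 7
```

The bar ends appear in the side view at (668,87), matching the height predicted for fully home (85) rather than proud (73). The turn measures about 1.61 rad and the red handle is unchanged.

```bash
python3 -c "
from cell import robot
print(robot.finish_job())"
```

```text
the job is handed in; nothing more can be done
None
```

The blue cock is shut and pressed home, and I handed the job in at about 8 s of robot time. I gripped the bar and pressed the plug down about 8 mm to its solid stop. I then turned it clockwise about 1.35 rad under a steady push of about 12 N, pressed once more to 43 N at the wrist, released and withdrew.

My last checks, after backing away:
- **Turn:** about 1.61 rad from the top camera, where 1.35 is needed and the stop is at 1.72.
- **Depth:** the bar's far end matches the fully-home height in the side view. The near end's row was less clear: I read roughly 120, against 129 predicted for home and 116 for proud. The final press moved only 0.4 mm, which also points to the plug being home.
- **Red handle:** no visible change in the top view (largest pixel difference 7).
- **Contact:** the wrist force was about 1 N, with the gripper clear of everything.

My early bar-outline fit disagreed with the other estimates by a few mm and about 0.1 rad because its colour mask was poor. I used points picked by hand in both views instead, and the grasp went on with almost no side force.

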